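# Reset the odd lever on the test desk with the stylus

### The job

One of the six paddle levers on the sloping test desk has been left leaning away from the robot, up towards the hood, while the other five lean down towards the robot. Take the square-handled stylus out of the tool rack, reach in behind that one lever with its tip and pull it over until it leans fully towards the robot like the rest, without flipping any other lever and without touching the switches with the gripper or arm. Then lower the stylus upright back into its own hole in the rack, letting go only when its flange is down on the rack, and leave the other tools and the things on the bench where they are.

Things in the scene. Friction and masses are not known exactly. Their poses are not given: they have to be found in the camera images.
- desk: Grey steel test desk, fixed, 250 mm wide, 260 deep. Its face slopes at 34 degrees, rising away from the robot from 49 to 211 mm above the bench. Origin on the bench straight below the middle of the switch bank, where the face is 105 mm up; x runs level to the back of the desk (away from the robot), y left along the switch row, z up. The bank: six levers at 24 mm pitch. 62 mm down the slope from it, six posts 12 mm high.
- hood_edge (a point): Middle of the lower front edge of the fixed steel hood over the bank, 36 mm up the slope from the lever pivots' line and 49 mm off the face; axes as the desk. The hood is 172 mm wide; its flat top runs parallel to the face from here 44 mm up the slope; cheeks at both ends begin 12 mm down the slope from here. Behind a raised lever one gets in square to the face, not straight down.
- switch_a: One of the six switches of the bank (fixed; which place in the row it has varies). Origin at the pivot of its lever, in the middle of the lever's 12 mm width, 4 mm off the sloping face; axes parallel to the desk's.
- switch_b: Another switch of the bank, as switch_a.
- switch_c: Another switch of the bank, as switch_a.
- switch_d: Another switch of the bank, as switch_a.
- switch_e: Another switch of the bank, as switch_a.
- switch_f: Another switch of the bank, as switch_a.
- lever_a (a joint): White paddle lever of switch_a, hinged about the switch's y: 0 = at its stop leaning 0.38 rad from square to the face down the slope (towards the robot), growing as it swings away, 0.76 = at its other stop, leaning 0.38 rad up the slope. 12 mm wide, 6 mm thick, reaches 26 mm from the pivot. It snaps over its middle: a spring holds it at either stop (1.5 to 2 N at its end) and carries it on once past the middle.
- lever_b (a joint): Lever of switch_b, as lever_a.
- lever_c (a joint): Lever of switch_c, as lever_a.
- lever_d (a joint): Lever of switch_d, as lever_a.
- lever_e (a joint): Lever of switch_e, as lever_a.
- lever_f (a joint): Lever of switch_f, as lever_a.
- stylus_handle (a point): Stylus, 186 mm, 0.1 kg, hanging upright in a hole of the rack. This point: centre of its square black handle (20 x 20 x 90 mm), 51 mm above the underside of a round flange (34 mm across, 6 thick) that rests on the rack. Below it a 10 mm round shank, 90 mm, round-ended. z along the axis from tip to handle; x and y square to the handle's flats, which may face any way.
- stylus: The stylus again; origin on its axis at the underside of the flange, 51 mm below the handle's centre and 90 mm above the very end of the shank (the tip); axes as stylus_handle. Seated in the rack, this point lies in the rack's upper face.
- rack: Grey steel tool rack, fixed, left or right of the desk. Origin on the bench below its middle. Its top plate, 64 mm (x) by 192 mm (y), 8 mm thick, has its upper face 108 mm above the bench, with three 21 mm holes on the middle line at y = -58, 0 and +58 mm; carried on end plates. (On the other side of the desk, about as far out, a fixed open parts bin, 75 mm high.)
- screwdriver: Bystander: screwdriver with a round black handle (32 mm across, 88 mm tall) hanging in another hole of the rack. Origin on its axis at the level of the rack's upper face.
- nutdriver: Bystander: nut driver with a short round wooden handle (33 mm across, 58 mm tall) hanging in the third hole. Origin as for the screwdriver.
- spray_can: Bystander: upright aerosol can, 66 mm across, 190 mm tall, loose, between the robot and the desk. Origin at the centre of its underside.
- tape_roll: Bystander: roll of tape lying flat, 104 mm across, 48 mm tall, loose. Origin at the centre of its underside.
- multimeter: Bystander: multimeter lying on the bench, 180 x 88 x 40 mm, loose, beside the desk. Origin at the centre of its underside.
- battery: Bystander: drill battery pack, 115 x 76 x 62 mm, loose, beside the desk. Origin at the centre of its underside.
- mug: Bystander: white mug, 80 mm across, 95 mm tall, loose, right of the robot. Origin at the centre of its underside.
There are look-alikes about, which are no part of the job. What is shaped like the stylus but blue is not meant.

How it is judged:
By the outcome, as a careful person would: the job done as asked, in the order asked, and still so for the second after the job is handed in, with the robot touching nothing.
It also fails if it takes over 64 s, if anything falls off the work surface, if the arm or the gripper's body presses on something with over 40 N, if the wrist force passes 120 N, or if a joint passes its speed limit or range.

### The arm

A 6-joint arm with a two-finger parallel gripper is mounted at the origin on the work surface. World frame = base frame: x ahead of the robot, y to its left, z up, the work surface at z = 0. Lengths are in m, angles in rad, forces in N, time in s.
With the tool pointing down it reaches from about 0.4 to 0.825 m from the base axis. Payload 7 kg.
Tool frame: the origin (TCP) lies on the centre line of the jaws, within the pads' length; the fingertips stand tip_reach ahead of it and the grasp point (between the pads) is the TCP (tip_reach is the distance from the TCP to the fingertips, in m); z points along the fingers, y is the line along which they close (so a half turn about z gives the same grasp; the last joint's range is limited). The gripper opens to 88 mm and grips with 3 to 60 N. Pads are 19 mm wide; open, the fingers measure 130 mm over their backs; the gripper's body (78 mm by 193 mm) begins 47 mm behind the grasp point.
Start: joints at [1.445, 0.359, 0.012, 0, -1.224, -0.288], TCP at [0.271, 0.618, 0.246] pointing down, gripper open.
Joint ranges: [-3.07, 3.07], [-1.43, 2.12], [-1.02, 1.25], [-3.03, 1.67], [-3.05, -0], [-3.03, 3.03]. Speed limits (rad/s): [2.39, 2.39, 3.01, 3.14, 3.14, 3.14].

### API

Orientations are given as [roll, pitch, yaw] about the fixed x, y, z axes, in that order (R = Rz(yaw) Ry(pitch) Rx(roll)).
In Python, from station import get_state, grab_frame, calibration, job_done, find_in, mark_of, tip_reach gives the robot as it stands.
- The arm moves only by the shell command python3 -m handwheel 'ROWS' [OPENING] [FORCE]. ROWS is JSON, a list of rows, each an object with "delta_pos": the shift along the world's x, y, z in units of 30 mm (1.0 is 30 mm), a list of three; "dr": the turn, a rotation vector about the world's x, y, z in degrees, a list of three. In form: [{"delta_pos": [tx, ty, tz], "dr": [rx, ry, rz]}, ...]. A call has 1 to 10 rows; each row shifts and turns the commanded pose from where the row before left it; what a row does not reach is not made up. A row lasts 1/10 s, in which the tool goes at most 50 mm and 8.59 degrees, less where a joint would pass 70% of its speed; a pose out of reach is approached as far as the arm can. A call is refused whole if a number of a shift passes 1 or a number of a turn 8.59, either way. A call with a gripper value outside its range is refused whole. OPENING is the closure, from -1 (fully open) to 1 (shut), set as the call begins (- or left out, the last holds). The fingers move at their own pace and stop on an object; FORCE is the grip in N (left out, the last holds). Time passes only in rows, so rows that do not move let the fingers close. It gives the time, the measured TCP pose, the force, the opening and the grip force at its end, in the units of the state.
- get_state(): the state, without advancing time (a new reading comes with each control period).
- grab_frame(name): name is "scene" or "top" or "wrist"; returns the picture (420x560x3 uint8, red, green, blue); there is no depth.
- calibration(name): a dict with "fx", "fy", "cx", "cy" (pixels), "extrinsics" (4x4, takes a point from world to camera coordinates). Camera axes: x right, y down, z forward; pixel columns grow to the right and rows downward; lengths in m; the calibration is good to about 2 mm. A picture is of the moment at which its call begins: read the wrist's pose just before it. calibration takes no time and is no camera call; for the wrist camera it gives the pose at the moment of the call.
- job_done(): hands the job in; it is judged then, once.
Trained networks look in the newest picture that a camera, given by its name, has taken for a name from the list of things; names that differ only in an ending like _2 or _b are one class to them, and where a whole thing is asked for, a point or a joint stands for the part that bears it (a point fixed in the world has none). Each returns a list of dicts, best first, with "conf" (0 to 1); they miss things now and then, are a little off and sometimes report something else, mostly with a low value. They report only what shows in the picture. A call takes as long as a camera call. They do not tell look-alikes from the thing itself.
- find_in(camera, query): "location" ([column, row] in pixels, amid what is visible of it).
- mark_of(camera, query): "location" ([column, row] in pixels: a listed point, or the origin of a listed thing).
The state is a dict: "t": time; "q": joint angles; "qd": joint speeds; "joint_efforts": joint torques, N m; "eef_pos": TCP position; "ee_rot": TCP orientation; "force": force on the tool from outside, world axes, zero at the start; "moment": the same for the moment, N m; "width": finger opening in m; "gripper_force": force on a finger pad.
Only numpy, scipy, OpenCV 4.12 (cv2) and the standard library are available. Lean on these libraries where they do the work, as an engineer would, in place of code of your own. Each camera call takes 0.05 s, during which the arm holds its last target. There are 200 camera calls.

## Working session

There is one attempt and no reset: what is moved stays moved. The work goes in short steps, Python scripts to look and compute and a shell command to move; the robot and the scene stay as the last step left them, time stands still between calls to the robot, and variables do not carry over. Pictures are saved under pics/ and viewed, at most 10 in all, crops included, and the job is handed in when it is done.

```bash
mkdir -p pics; ls; cat > h.py <<'E'
import numpy as np, cv2
from station import *
from scipy.spatial.transform import Rotation as R
def cal(n):
    c=calibration(n); return c, np.array(c["extrinsics"])
def ray(n,px,c=None):
    c,E=c or cal(n)
    d=np.array([(px[0]-c["cx"])/c["fx"],(px[1]-c["cy"])/c["fy"],1.]); 
    return -E[:3,:3].T@E[:3,3], E[:3,:3].T@d
def atz(n,px,z,c=None):
    o,d=ray(n,px,c); return o+d*(z-o[2])/d[2]
def proj(n,p,c=None):
    c,E=c or cal(n); q=E[:3,:3]@np.array(p)+E[:3,3]
    return np.array([c["fx"]*q[0]/q[2]+c["cx"],c["fy"]*q[1]/q[2]+c["cy"]])
def tri(obs):
    A=0;b=0
    for n,px in obs:
        o,d=ray(n,px); d=d/np.linalg.norm(d); M=np.eye(3)-np.outer(d,d); A=A+M; b=b+M@o
    p=np.linalg.solve(A,b); return p,[np.round(proj(n,p)-px,1) for n,px in obs]
def save(n,f,crop=None,s=1):
    im=grab_frame(n)
    if crop: im=im[crop[1]:crop[3],crop[0]:crop[2]]
    im=cv2.resize(im,None,fx=s,fy=s,interpolation=cv2.INTER_CUBIC)
    cv2.imwrite("pics/"+f,im[:,:,::-1])
E
python3 - <<'E'
from h import *
np.set_printoptions(precision=4,suppress=True)
print(get_state(), tip_reach if not callable(tip_reach) else tip_reach())
for n in("scene","top"):
    save(n,n+"0.png")
    for k in("stylus_handle","stylus","rack","screwdriver","nutdriver","desk","hood_edge","switch_a","lever_a","spray_can"):
        print(n,k,[(np.round(m["location"],1).tolist(),round(m["conf"],2)) for m in mark_of(n,k)])
E
```

```text
pics
{'t': 0.0, 'q': array([ 1.4451,  0.3594,  0.0111, -0.0004, -1.2241, -0.2881]), 'qd': array([-0.0003,  0.0012, -0.0001,  0.0008,  0.0012,  0.0007]), 'joint_efforts': array([ -0.0013, -58.2723,  29.3049,   6.9969,   0.0067,  -0.0002]), 'eef_pos': array([0.2713, 0.6176, 0.2446]), 'ee_rot': array([ 3.1399, -0.0001, -0.4139]), 'force': array([-0.2398, -0.0384,  0.185 ]), 'moment': array([-0.0573,  0.0446, -0.0157]), 'gripper_force': 0.0, 'width': 0.08738572444986492} 0.019
scene stylus_handle [([405.5, 209.2], 0.82)]
scene stylus [([371.0, 194.4], 0.77), ([400.1, 220.2], 0.56)]
scene rack [([378.2, 221.3], 0.92)]
scene screwdriver [([399.2, 189.9], 0.52)]
scene nutdriver [([383.7, 191.3], 0.75), ([236.7, 224.6], 0.24)]
scene desk []
scene hood_edge [([293.7, 240.9], 0.96)]
scene switch_a []Traceback (most recent call last):
  File "<stdin>", line 7, in <module>
ValueError: it knows: battery, desk, hood_edge, mug, multimeter, nutdriver, rack, screwdriver, spray_can, stylus, stylus_handle, switch, tape_roll
```

```bash

python3 - <<'E'
from h import *
np.set_printoptions(precision=4,suppress=True)
for n in("scene","top"):
    save(n,n+"0.png")
    for k in("stylus_handle","stylus","rack","screwdriver","nutdriver","desk","hood_edge","switch_a","spray_can"):
        if n=="top" or k=="switch_a":print(n,k,[(np.round(m["location"],1).tolist(),round(m["conf"],2)) for m in mark_of(n,k)])
E
```

```text
scene switch_a []
top stylus_handle [([146.9, 164.2], 0.61), ([173.4, 207.1], 0.6)]
top stylus [([155.4, 169.6], 0.82), ([178.3, 208.2], 0.52)]
top rack [([169.8, 222.8], 0.89), ([428.2, 115.3], 0.74)]
top screwdriver [([130.4, 221.2], 0.8)]
top nutdriver [([156.6, 215.9], 0.67)]
top desk [([299.4, 146.2], 0.63)]
top hood_edge [([299.0, 129.1], 0.96), ([156.9, 214.3], 0.65), ([429.3, 116.6], 0.36)]
top switch_a [([294.8, 136.1], 0.66), ([323.3, 137.0], 0.56), ([272.2, 137.8], 0.55), ([299.8, 139.5], 0.5), ([287.8, 136.3], 0.4)]
top spray_can [([242.0, 260.7], 0.95)]
```

View pics/scene0.png

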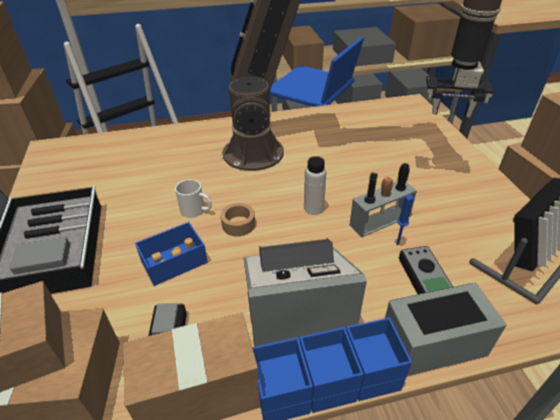

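View pics/top0.png

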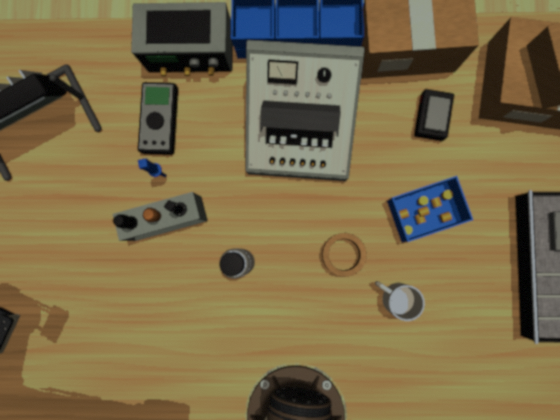

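The scene view from behind shows the rack at (383,205), with two black handles at (371,185) and (403,177) and a wooden one at (386,186). A blue look-alike lies on the bench at (405,212). In the top view the rack tools are at (125,221), (151,215) and (175,208), the blue one is at (150,167), and the lever bank is at about (298,140).

Stylus candidates in the top view: (175,208), black; (125,221), black; (150,167), blue, so ruled out. I'll check the two black ones in close crops.

```bash

python3 - <<'E'
from h import *
np.set_printoptions(precision=4,suppress=True)
a=grab_frame("top"); b=grab_frame("scene")
f=lambda i,x0,y0,x1,y1,w,h:cv2.resize(i[y0:y1,x0:x1],(w,h),interpolation=cv2.INTER_CUBIC)
o=np.vstack([np.hstack([f(a,105,180,215,250,440,280),f(b,340,155,430,245,280,280)]),f(a,250,95,350,140+35,720,576)[100:-180]])
cv2.imwrite("pics/c1.png",o[:,:,::-1])
for n in("scene","top"):
    c,E=cal(n); print(n,c["fx"],-E[:3,:3].T@E[:3,3],E[:3,:3])
T=lambda p,z:atz("top",p,z)
print("rack",T((169.8,222.8),0),"tops",T((125,221),.196),T((151,215),.166),T((175,208),.204),"can",T((235,263),.19))
print("bank",T((299,140),.115),"hood",T((299,129.1),.15), tri([("top",(299,129.1)),("scene",(293.7,240.9))]))
print("desk corners",T((246,176),.049),T((347,180),.049),T((249,41),.211),T((361,45),.211))
print("rack corners",[T(p,.108)for p in((113,219),(200,194),(206,216),(120,241))])
E
```

```text
scene 425.02160943093327 [ 1.3591 -0.1955  0.9163] [[ 0.2381  0.9712 -0.002 ]
 [ 0.6464 -0.16   -0.7461]
 [-0.7249  0.1763 -0.6659]]
top 499.4984355382982 [ 0.3953 -0.0089  1.2427] [[ 0.0002 -0.9994 -0.0336]
 [-0.9964  0.0027 -0.0851]
 [ 0.0852  0.0335 -0.9958]]
rack [0.4614 0.3158 0.    ] tops [0.455  0.3605 0.196 ] [0.4697 0.3141 0.166 ] [0.4817 0.2521 0.204 ] can [0.3665 0.1263 0.19  ]
bank [ 0.6447 -0.0089  0.115 ] hood [ 0.6615 -0.009   0.15  ] (array([ 0.6562, -0.009 ,  0.1718]), [array([0., 0.]), array([ 0., -0.])])
desk corners [0.5718 0.1194 0.049 ] [ 0.561  -0.1238  0.049 ] [0.8393 0.0975 0.211 ] [ 0.8271 -0.1409  0.211 ]
rack corners [array([0.4646, 0.4197, 0.108 ]), array([0.5218, 0.2189, 0.108 ]), array([0.4711, 0.2044, 0.108 ]), array([0.4141, 0.4019, 0.108 ])]
```

View pics/c1.png

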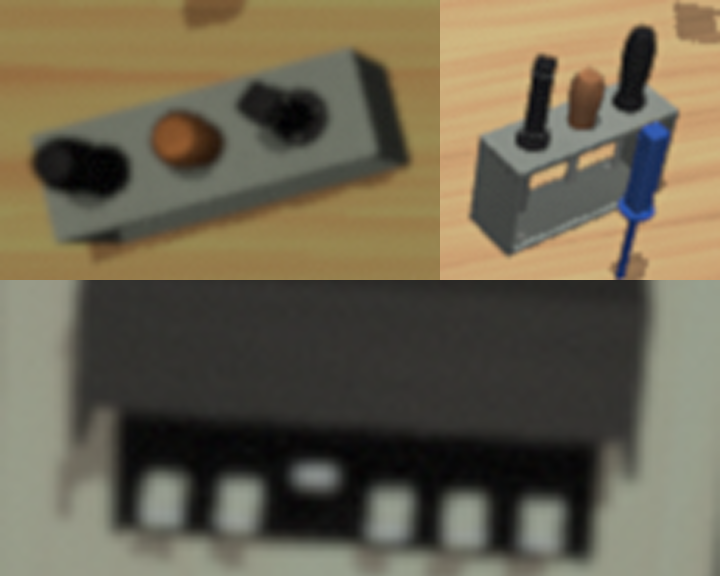

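The stylus is the black, square-ended handle at top (171,205) with its flange at (180,209), in the rack hole nearest the desk. The screwdriver is the round one at (125,221). The raised lever is the third from the left in the top view, at about (294,136). Next I'll look from close by.

```bash

python3 - <<'E'
from h import *
np.set_printoptions(precision=4,suppress=True)
s=get_state(); c,E=cal("wrist"); Rt=R.from_euler("xyz",s["ee_rot"]).as_matrix()
print("cam in tcp",Rt.T@(-E[:3,:3].T@E[:3,3]-s["eef_pos"]),(E[:3,:3]@Rt).T,c)
fl=atz("top",(180,208.8),.11); print("flange",fl,"end",atz("top",(170.8,205),.204))
print("blue",tri([("top",(148,165)),("scene",(407,199))]))
print("stylus tri", tri([("top",(175.5,207)),("scene",(371.5,185))]))
E
python3 -m handwheel '[{"delta_pos":[0.4,-1,0.6],"dr":[0,0,0]},{"delta_pos":[0.4,-1,0.6],"dr":[0,0,0]},{"delta_pos":[0.4,-1,0.6],"dr":[0,0,0]},{"delta_pos":[0.4,-1,0.6],"dr":[0,0,0]},{"delta_pos":[0.4,-1,0.6],"dr":[0,0,0]},{"delta_pos":[0.4,-1,0],"dr":[0,0,0]},{"delta_pos":[0.4,-1,0],"dr":[0,0,0]},{"delta_pos":[0.4,-1,0],"dr":[0,0,0]},{"delta_pos":[0.4,-1,0],"dr":[0,0,0]},{"delta_pos":[0.4,-1,0],"dr":[0,0,0]}]'
```

```text
cam in tcp [ 0.0731  0.0003 -0.1397] [[-0.0003 -0.9628 -0.2701]
 [ 1.     -0.     -0.001 ]
 [ 0.001  -0.2701  0.9628]] {'fx': 315.35841112542323, 'fy': 315.35841112542323, 'cx': 279.88149944564776, 'cy': 212.39609241186793, 'extrinsics': array([[-0.4023, -0.9155, -0.001 ,  0.6751],
       [-0.8816,  0.3872,  0.27  , -0.0336],
       [-0.2468,  0.1095, -0.9628,  0.39  ],
       [ 0.    ,  0.    ,  0.    ,  1.    ]])}
flange [0.4876 0.2642 0.11  ] end [0.4881 0.2611 0.204 ]
blue (array([0.5796, 0.3238, 0.1748]), [array([-1.4, -0.5]), array([-1.2,  0.2])])
stylus tri (array([0.4875, 0.2622, 0.1649]), [array([-0.6, -0.2]), array([-0.5,  0.1])])
t: 2.15
eef_pos: [0.3917, 0.3167, 0.3359]
ee_rot: [-3.141, -0.0, -0.414]
force: [0.1, 0.5, -0.1]
width: 0.0879
gripper_force: 0.0
```

```bash

python3 - <<'E'
from h import *
np.set_printoptions(precision=4,suppress=True)
p=[proj("wrist",(.4876,.2625,z)) for z in(.204,.108)]; print(p)
im=grab_frame("wrist")
x,y=p[0].astype(int); x0,y0=x-70,y-60; print(x0,y0)
o=im[y0:y0+120,x0:x0+140]
o=cv2.resize(o,None,fx=5,fy=5,interpolation=cv2.INTER_CUBIC); o=np.clip(o.astype(float)*2,0,255)
cv2.imwrite("pics/w1.png",o[:,:,::-1])
for k in("stylus_handle","stylus"): print(k,[(np.round(m["location"],1).tolist(),round(m["conf"],2)) for m in mark_of("wrist",k)])
E
```

```text
[array([293.8414,  76.4105]), array([290.2342,  89.1922])]
223 16
stylus_handle [([180.8, 17.5], 0.83), ([290.5, 89.0], 0.65)]
stylus [([290.6, 89.4], 0.78), ([197.9, 34.1], 0.58)][ WARN:0@1.152] global loadsave.cpp:1063 imwrite_ Unsupported depth image for selected encoder is fallbacked to CV_8U.
```

View pics/w1.png

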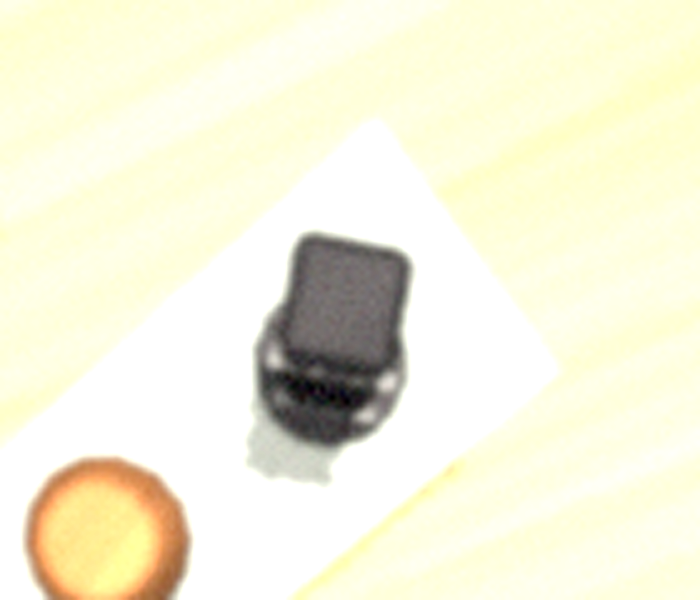

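The close view confirms the square black handle. Its end-face corners in the crop are (302,238), (410,258), (396,370) and (288,350), the flange is around (331,370), and the rack's end edge runs from (375,118) to (558,370).

```bash

python3 - <<'E'
from h import *
np.set_printoptions(precision=4,suppress=True)
W=lambda p,z:atz("wrist",(223+p[0]/5-.4,16+p[1]/5-.4),z)
c=[W(p,.204) for p in((302,238),(410,258),(396,370),(288,350))]
print(np.array(c),np.mean(c,0))
for i in range(4):
    d=c[(i+1)%4]-c[i]; print(np.linalg.norm(d),np.degrees(np.arctan2(d[1],d[0])))
print("flange",W((331,370),.113))
a,b=W((375,118),.108),W((558,370),.108); d=b-a; print("rack edge",a,b,np.linalg.norm(d),np.degrees(np.arctan2(d[1],d[0])))
print(W((107,537),.166))
s=get_state();print(s["eef_pos"],s["ee_rot"])
E
```

```text
[[0.5001 0.2662 0.204 ]
 [0.4905 0.2517 0.204 ]
 [0.4761 0.2602 0.204 ]
 [0.4859 0.2749 0.204 ]] [0.4882 0.2632 0.204 ]
0.017379588206804575 -123.50537987929951
0.016738458264111904 149.60369053419444
0.017693711100197292 56.32926298714744
0.016673333243383465 -31.46445555287793
flange [0.4876 0.2641 0.113 ]
rack edge [0.5298 0.2357 0.108 ] [0.468  0.2185 0.108 ] 0.06412735207257106 -164.44467569264364
[0.4734 0.3179 0.166 ]
[0.3919 0.3166 0.3362] [-3.1403 -0.0002 -0.416 ]
```

```bash

python3 -m handwheel '[{"delta_pos":[0.8,-0.445,0],"dr":[0,0,-4.2]},{"delta_pos":[0.8,-0.445,0],"dr":[0,0,-4.3]},{"delta_pos":[0.8,-0.445,0],"dr":[0,0,0]},{"delta_pos":[0.8,-0.445,0],"dr":[0,0,0]},{"delta_pos":[0,0,-1],"dr":[0,0,0]},{"delta_pos":[0,0,-1],"dr":[0,0,0]},{"delta_pos":[0,0,-1],"dr":[0,0,0]},{"delta_pos":[0,0,0],"dr":[0,0,0]},{"delta_pos":[0,0,0],"dr":[0,0,0]}]'
python3 - <<'E'
from h import *
p=proj("wrist",(.488,.2633,.204)); print(p)
s=get_state();print(s["eef_pos"],s["ee_rot"])
save("wrist","w2.png",(140,180,420,420),2.5)
E
```

```text
t: 3.2
eef_pos: [0.4876, 0.2651, 0.2461]
ee_rot: [3.141, -0.001, -0.561]
force: [0.9, 0.5, 1.4]
width: 0.0879
gripper_force: 0.0
[281.9859321  244.99161211]
[0.48764382 0.26512719 0.24606321] [ 3.14081915e+00 -5.46187251e-04 -5.61315444e-01]
```

View pics/w2.png

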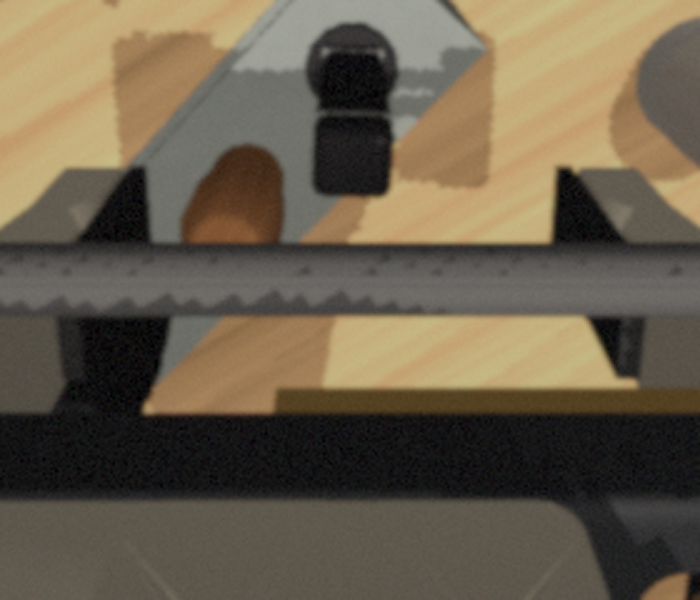

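The handle sits midway between the fingers with its flats parallel to the pads, its end face at about crop (352,155). I'll descend and close.

```bash

python3 -m handwheel '[{"delta_pos":[0,0,-0.9],"dr":[0,0,0]},{"delta_pos":[0,0,-0.9],"dr":[0,0,0]},{"delta_pos":[0,0,-0.77],"dr":[0,0,0]},{"delta_pos":[0,0,0],"dr":[0,0,0]},{"delta_pos":[0,0,0],"dr":[0,0,0]}]'
python3 -m handwheel '[{"delta_pos":[0,0,0],"dr":[0,0,0]},{"delta_pos":[0,0,0],"dr":[0,0,0]},{"delta_pos":[0,0,0],"dr":[0,0,0]},{"delta_pos":[0,0,0],"dr":[0,0,0]},{"delta_pos":[0,0,0],"dr":[0,0,0]},{"delta_pos":[0,0,0],"dr":[0,0,0]},{"delta_pos":[0,0,0],"dr":[0,0,0]},{"delta_pos":[0,0,0],"dr":[0,0,0]},{"delta_pos":[0,0,0],"dr":[0,0,0]},{"delta_pos":[0,0,0],"dr":[0,0,0]}]' 1 50
```

```text
t: 3.75
eef_pos: [0.4883, 0.2654, 0.1703]
ee_rot: [-3.14, -0.001, -0.561]
force: [-0.0, -0.4, 0.3]
width: 0.0878
gripper_force: 0.0
t: 4.75
eef_pos: [0.4874, 0.2646, 0.1684]
ee_rot: [3.141, -0.0, -0.562]
force: [0.4, 0.5, 0.8]
width: 0.02
gripper_force: 50.0
```

```bash

python3 -m handwheel '[{"delta_pos":[0,0,0.5],"dr":[0,0,0]},{"delta_pos":[0,0,0.8],"dr":[0,0,0]},{"delta_pos":[0,0,0.8],"dr":[0,0,0]},{"delta_pos":[0,0,0.8],"dr":[0,0,0]},{"delta_pos":[0,0,0.8],"dr":[0,0,0]},{"delta_pos":[0,0,0.8],"dr":[0,0,0]},{"delta_pos":[0,0,0.5],"dr":[0,0,0]},{"delta_pos":[0,0,0],"dr":[0,0,0]}]'
python3 -m handwheel '[{"delta_pos":[0,-0.5,0],"dr":[0,0,0]},{"delta_pos":[0,-0.9,0],"dr":[0,0,0]},{"delta_pos":[0,-0.9,0],"dr":[0,0,0]},{"delta_pos":[0,-0.9,0],"dr":[0,0,0]},{"delta_pos":[0,-0.9,0],"dr":[0,0,0]},{"delta_pos":[0,-0.9,0],"dr":[0,0,0]},{"delta_pos":[0,-0.9,0],"dr":[0,0,0]},{"delta_pos":[0,-0.9,0],"dr":[0,0,0]},{"delta_pos":[0,-0.5,0],"dr":[0,0,0]},{"delta_pos":[0,0,0],"dr":[0,0,0]}]'
python3 - <<'E'
from h import *
s=get_state();print(s["eef_pos"],s["ee_rot"],s["force"],s["width"])
save("wrist","w3.png")
for k in("hood_edge","switch","stylus"): print(k,[(np.round(m["location"],1).tolist(),round(m["conf"],2)) for m in mark_of("wrist",k)])
E
```

```text
t: 5.55
eef_pos: [0.4881, 0.2651, 0.3207]
ee_rot: [-3.138, -0.001, -0.562]
force: [0.6, 0.5, -1.5]
width: 0.0198
gripper_force: 50.0
t: 6.55
eef_pos: [0.4867, 0.0437, 0.3176]
ee_rot: [3.14, 0.001, -0.564]
force: [-0.0, 0.4, -0.9]
width: 0.0193
gripper_force: 50.0
[0.48671553 0.04370177 0.31761126] [ 3.14044586e+00  8.67134086e-04 -5.64411416e-01] [-0.01918557  0.4312129  -0.87085545] 0.019345057854902186
hood_edge []
switch [([204.0, 33.4], 0.98), ([240.7, 15.1], 0.88), ([181.0, 51.8], 0.75), ([222.6, 26.4], 0.68), ([243.1, 43.1], 0.36)]
stylus [([281.0, 231.8], 0.76), ([41.3, 247.2], 0.56)]
```

View pics/w3.png

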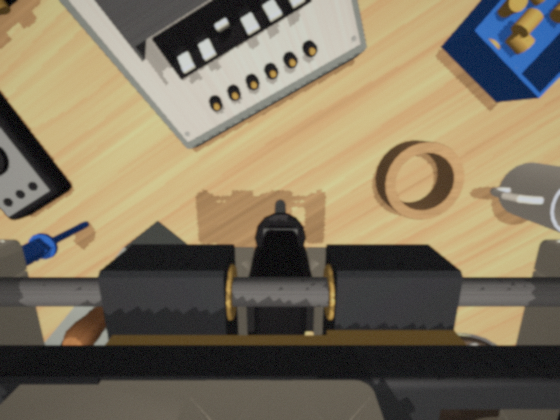

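The bank shows at about (225,40). The raised lever is the third from the left at (222,26), with its tip hidden further up, and the stylus hangs straight in the jaws with its flange at (281,231). I'll now turn square to the desk and tilt 34°.

```bash

python3 -m handwheel '[{"delta_pos":[0,-0.3,0],"dr":[0,0,7]},{"delta_pos":[0,-0.4,0],"dr":[0,0,7]},{"delta_pos":[0,-0.4,0],"dr":[0,0,7]},{"delta_pos":[0,-0.25,0],"dr":[0,0,7]},{"delta_pos":[0,0,0.2],"dr":[0.45,-6.8,0]},{"delta_pos":[0,0,0.2],"dr":[0.45,-6.8,0]},{"delta_pos":[0,0,0],"dr":[0.45,-6.8,0]},{"delta_pos":[0,0,0],"dr":[0.45,-6.8,0]},{"delta_pos":[0,0,0],"dr":[0.45,-6.8,0]},{"delta_pos":[0,0,0],"dr":[0,0,0]}]' - 60
python3 -m handwheel '[{"delta_pos":[0,0,0],"dr":[0,0,0]},{"delta_pos":[0,0,0],"dr":[0,0,0]}]'
python3 - <<'E'
from h import *
np.set_printoptions(precision=4,suppress=True)
s=get_state();print(s["eef_pos"],s["ee_rot"],s["force"],s["width"])
save("wrist","w4.png")
for k in("hood_edge","switch","stylus","desk"): print(k,[(np.round(m["location"],1).tolist(),round(m["conf"],2)) for m in mark_of("wrist",k)])
E
```

```text
t: 7.75
eef_pos: [0.4812, 0.0026, 0.3228]
ee_rot: [-3.054, -0.583, -0.096]
force: [-1.0, -0.8, -2.4]
width: 0.0195
gripper_force: 60.0
t: 7.95
eef_pos: [0.4887, 0.0063, 0.3324]
ee_rot: [-3.046, -0.59, -0.102]
force: [0.2, -0.0, 0.5]
width: 0.0198
gripper_force: 60.0
[0.4887 0.0063 0.3324] [-3.0459 -0.5896 -0.1021] [ 0.1837 -0.0417  0.5422] 0.019848715964355713
hood_edge [([299.5, 146.4], 0.62)]
switch [([308.9, 170.2], 0.9), ([252.9, 169.7], 0.89), ([286.9, 171.1], 0.84), ([344.0, 169.8], 0.75), ([272.5, 167.7], 0.71), ([329.5, 169.4], 0.56), ([94.5, 329.0], 0.4)]
stylus [([282.5, 235.1], 0.56), ([56.4, 243.8], 0.56)]
desk [([298.1, 198.8], 0.75)]
```

View pics/w4.png

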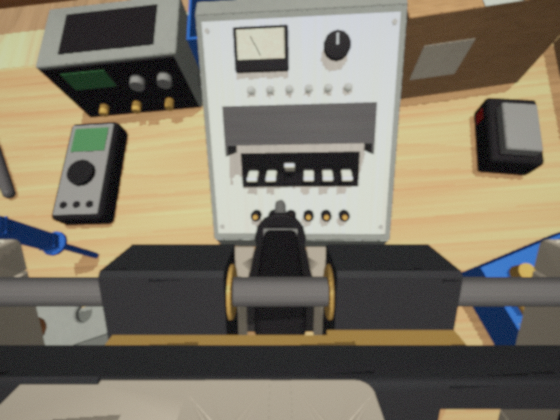

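The bank is seen squarely. The levers lie at row ~176, with the raised one third from left at (290,167). The hood's front edge is at row 146–150, and the stylus tip is at (281,204).

```bash
cat > fit.py <<'E'
from h import *
from scipy.optimize import least_squares
np.set_printoptions(precision=4,suppress=True)
A=np.radians(34); U=np.array([np.cos(A),0,np.sin(A)]); N=np.array([-np.sin(A),0,np.cos(A)])
def face(d,s,y,h):
    p=np.array([0,y,.105])+s*U+h*N
    return R.from_euler("z",d[2]).apply(p)+[d[0],d[1],0]
def fit(obs):  # obs: cam,px,(s,y,h),w ; call calibration once per camera
    C={n:cal(n) for n in {o[0] for o in obs}}
    f=lambda d:np.concatenate([(proj(n,face(d,*q),C[n])-px)*w for n,px,q,w in obs])
    return least_squares(f,[.655,-.009,-.06],loss="soft_l1",x_scale=.01),C
def tip():
    s=get_state(); return s["eef_pos"]+.151*R.from_euler("xyz",s["ee_rot"]).apply([0,0,1])
E
python3 - <<'E'
from fit import *
sw=[(252.9,169.7),(272.5,167.7),(286.9,171.1),(308.9,170.2),(329.5,169.4),(344.0,169.8)]
obs=[("wrist",p,(0,.06-.024*i,.004),1) for i,p in enumerate(sw)]
obs+=[("wrist",(299.5,146.4),(.036,0,.049),1)]
# face corners (front edge s: 49mm high -> (49-105)/sin34)
s0=-.056/np.sin(A)
obs+=[("wrist",(217,238),(s0,.125,0),1),("wrist",(390,238),(s0,-.125,0),1)]
obs+=[("wrist",(x,88+r),(.080,y,.049),0) for x,r,y in()]
# hood front edge ends
obs+=[("wrist",(226,147),(.036,.086,.049),1),("wrist",(374,143),(.036,-.086,.049),1)]
# posts feet tips 62 down, 12 high
obs+=[("wrist",(256,216),(-.062,.06,.012),1),("wrist",(344,216),(-.062,-.06,.012),1)]
r,C=fit(obs); d=r.x; print(d,np.degrees(d[2])); print(r.fun.reshape(-1,2).round(1).tolist())
obs2=[("top",(299,129.1),(.036,0,.049),1)]
for q in((.036,0,.049),(.036,.086,.049),(s0,.125,0),(s0,-.125,0)): print("top",proj("top",face(d,*q)))
print("tip px",proj("wrist",tip()),tip())
t=face(d,.024,.012,.015); print("target",t)
Rt=R.from_euler("xyz",get_state()["ee_rot"]); print("tool z",Rt.apply([0,0,1]),"want",-R.from_euler("z",d[2]).apply(N))
E
```

```text
[ 0.6565 -0.0114 -0.075 ] -4.299985400230523
[[1.5, 0.6], [-0.2, 2.3], [3.4, -1.3], [-0.3, -0.6], [-2.6, -0.0], [1.5, -0.7], [-1.1, -2.3], [-3.3, 1.3], [0.3, 2.3], [-0.9, -1.5], [0.7, -0.3], [-0.4, 0.5], [0.7, 0.4]]
top [300.1963 128.5443]
top [261.1603 125.9691]
top [246.0197 171.3882]
top [349.5054 178.6   ]
tip px [279.7828 204.1892] [0.5727 0.0111 0.206 ]
target [ 0.6689 -0.0003  0.1309]
tool z [ 0.559   0.037  -0.8283] want [ 0.5576 -0.0419 -0.829 ]
```

```bash

python3 -m handwheel '[{"delta_pos":[0.4,0.01,-0.15],"dr":[-1.8,0,0]},{"delta_pos":[0.5,0.02,-0.2],"dr":[-1.8,0,0]},{"delta_pos":[0.5,0.02,-0.2],"dr":[-1.8,0,0]},{"delta_pos":[0.4,0.02,-0.2],"dr":[0,0,0]},{"delta_pos":[0.28,0,-0.14],"dr":[0,0,0]},{"delta_pos":[0,0,0],"dr":[0,0,0]},{"delta_pos":[0,0,0],"dr":[0,0,0]},{"delta_pos":[0,0,0],"dr":[0,0,0]}]'
python3 - <<'E'
from fit import *
d=[.6565,-.0114,-.075]
im=grab_frame("wrist"); cv2.imwrite("pics/w5.png",cv2.resize(im[90:290,180:380],(600,600),interpolation=cv2.INTER_CUBIC)[:,:,::-1])
tool=R.from_euler("xyz",get_state()["ee_rot"]).apply([0,0,1]);print(tool,tip(),face(d,.024,.012,.075))
c=cal("wrist");f=lambda *q:((proj("wrist",face(d,*q),c)-[180,90])*3).round()
print("tip",((proj("wrist",tip(),c)-[180,90])*3).round())
print("levtip raised",f(.0096,.012,.028),"neigh tips",f(-.0096,.036,.028),f(-.0096,-.012,.028),"hood",f(.036,.012,.049),f(.036,.086,.049),f(.036,-.086,.049),"posts",f(-.062,.06,.012),f(-.062,-.06,.012))
print("neigh",[f(-.0096,y,.028) for y in(.06,.036,-.012,-.036,-.06)])
for k in("hood_edge","switch"): print(k,[(np.round((np.array(m["location"])-[180,90])*3).tolist(),round(m["conf"],2)) for m in mark_of("wrist",k)])
E
```

```text
t: 9.0
eef_pos: [0.5496, 0.0071, 0.3043]
ee_rot: [3.123, -0.595, -0.039]
force: [-1.3, -0.4, -0.0]
width: 0.0198
gripper_force: 60.0
[ 0.5598 -0.0407 -0.8276] [0.6342 0.0011 0.1794] [0.6354 0.0022 0.1806]
tip [299. 342.]
levtip raised [295. 345.] neigh tips [229. 393.] [358. 397.] hood [297. 285.] [ 78. 279.] [585. 293.] posts [172. 504.] [468. 512.]
neigh [array([165., 392.]), array([229., 393.]), array([358., 397.]), array([422., 399.]), array([486., 401.])]
hood_edge [([323.0, 282.0], 0.59)]
switch [([173.0, 340.0], 0.89), ([236.0, 340.0], 0.77), ([413.0, 351.0], 0.76), ([292.0, 356.0], 0.65), ([471.0, 354.0], 0.63), ([348.0, 358.0], 0.61)]
```

View pics/w5.png

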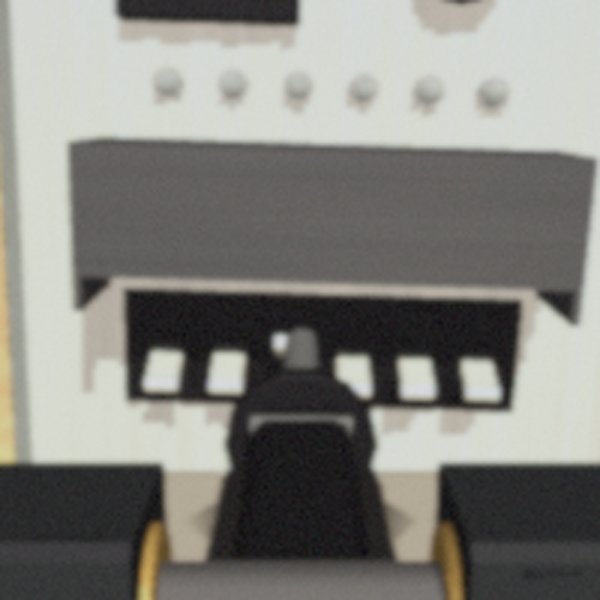

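The tip at (301,340) sits over the gap behind the raised lever, whose white corner shows at (278,343), and below the hood edge at row 285. The neighbouring levers sit about 4 px left of and above the prediction, so I'll shift ~1.5–2 mm to +y and ~1 mm up-slope, then go in.

```bash

python3 -m handwheel '[{"delta_pos":[0.07,0.09,0.06],"dr":[0,0,0]},{"delta_pos":[0.16,-0.012,-0.24],"dr":[0,0,0]},{"delta_pos":[0.16,-0.012,-0.24],"dr":[0,0,0]},{"delta_pos":[0.16,-0.012,-0.24],"dr":[0,0,0]},{"delta_pos":[0.16,-0.012,-0.24],"dr":[0,0,0]},{"delta_pos":[0,0,0],"dr":[0,0,0]},{"delta_pos":[0,0,0],"dr":[0,0,0]}]'
python3 - <<'E'
from fit import *
d=[.6565,-.0114,-.075]
def loc(p):
    q=R.from_euler("z",-d[2]).apply(p-np.array([d[0],d[1],0]))-[0,0,.105]; return np.array([q@U,q[1],q@N])*1000
print(loc(tip()),get_state()["force"])
E
```

```text
t: 9.85
eef_pos: [0.571, 0.0079, 0.2759]
ee_rot: [3.121, -0.593, -0.039]
force: [-0.9, -0.5, -0.9]
width: 0.0202
gripper_force: 60.0
[23.7152 12.8118 39.1588] [-0.9293 -0.5057 -0.878 ]
```

```bash

python3 -m handwheel '[{"delta_pos":[0.13,0,-0.14],"dr":[0,0,0]},{"delta_pos":[0.11,-0.008,-0.165],"dr":[0,0,0]},{"delta_pos":[0.11,-0.008,-0.165],"dr":[0,0,0]},{"delta_pos":[0.11,-0.008,-0.165],"dr":[0,0,0]},{"delta_pos":[0,0,0],"dr":[0,0,0]},{"delta_pos":[0,0,0],"dr":[0,0,0]}]'
cat >> fit.py <<'E'
d=[.6565,-.0114,-.075]
def loc(p):
    q=R.from_euler("z",-d[2]).apply(p-np.array([d[0],d[1],0]))-[0,0,.105]; return np.array([q@U,q[1],q@N])*1000
E
python3 - <<'E'
from fit import *
print(loc(tip()),get_state()["force"])
im=grab_frame("wrist"); cv2.imwrite("pics/w6.png",cv2.resize(im[110:260,180:380],(800,600),interpolation=cv2.INTER_CUBIC)[:,:,::-1])
c=cal("wrist");f=lambda *q:((proj("wrist",face(d,*q),c)-[180,110])*4).round()
print("tip",((proj("wrist",tip(),c)-[180,110])*4).round())
print("neigh",[f(-.0096,y,.028) for y in(.06,.036,.012,-.012,-.036,-.06)])
E
```

```text
t: 10.45
eef_pos: [0.5849, 0.0076, 0.2577]
ee_rot: [3.122, -0.595, -0.039]
force: [-0.5, -0.3, -0.5]
width: 0.0199
gripper_force: 60.0
[25.2962 13.6549 16.3195] [-0.4951 -0.2914 -0.5129]
tip [399. 377.]
neigh [array([199., 527.]), array([300., 530.]), array([402., 533.]), array([504., 536.]), array([605., 539.]), array([707., 541.])]
```

View pics/w6.png

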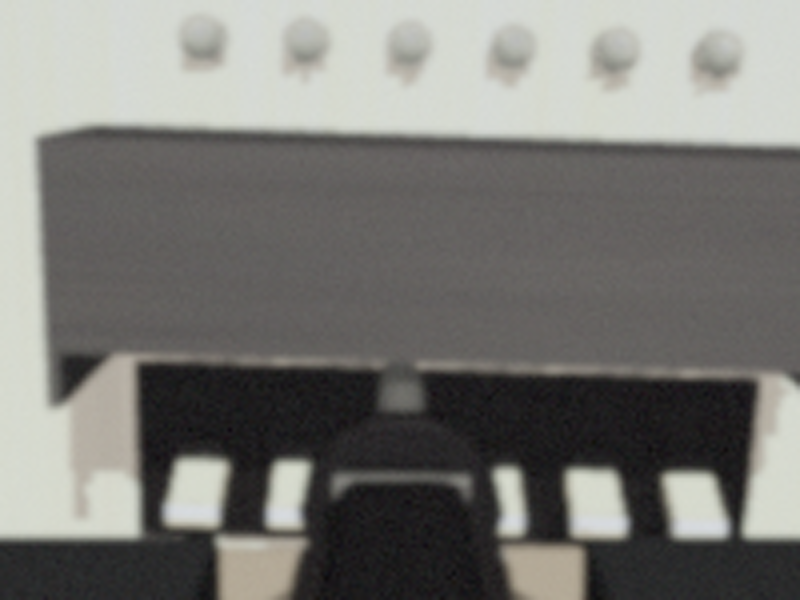

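The shank at (400,390) is behind the raised lever, centred on its slot and clear of the hood, and the force reads near zero. I'll pull down-slope.

```bash

python3 -m handwheel '[{"delta_pos":[-0.1,0.008,-0.07],"dr":[0,0,0]},{"delta_pos":[-0.1,0.008,-0.07],"dr":[0,0,0]},{"delta_pos":[-0.1,0.008,-0.07],"dr":[0,0,0]},{"delta_pos":[-0.1,0.007,-0.07],"dr":[0,0,0]},{"delta_pos":[-0.1,0.007,-0.065],"dr":[0,0,0]},{"delta_pos":[0,0,0],"dr":[0,0,0]},{"delta_pos":[0,0,0],"dr":[0,0,0]},{"delta_pos":[0,0,0],"dr":[0,0,0]}]'
python3 - <<'E'
from fit import *
print(loc(tip()),get_state()["force"])
E
```

```text
t: 11.3
eef_pos: [0.5698, 0.0087, 0.2471]
ee_rot: [3.122, -0.594, -0.039]
force: [-0.3, 0.3, -0.7]
width: 0.0197
gripper_force: 60.0
[ 6.7114 13.6734 15.9817] [-0.3187  0.2796 -0.7134]
```

```bash

python3 -m handwheel '[{"delta_pos":[-0.12,0.01,0.18],"dr":[0,0,0]},{"delta_pos":[-0.25,0.02,0.37],"dr":[0,0,0]},{"delta_pos":[-0.37,0.028,0.55],"dr":[0,0,0]},{"delta_pos":[-0.37,0.028,0.55],"dr":[0,0,0]},{"delta_pos":[-0.37,0.028,0.55],"dr":[0,0,0]},{"delta_pos":[-0.37,-0.6,0.55],"dr":[0,0,0]},{"delta_pos":[0,-0.9,0],"dr":[0,0,0]},{"delta_pos":[0,0,0],"dr":[0,0,0]},{"delta_pos":[0,0,0],"dr":[0,0,0]}]'
python3 - <<'E'
from fit import *
print(loc(tip()),get_state()["force"])
im=grab_frame("wrist"); cv2.imwrite("pics/w7.png",cv2.resize(im[110:260,160:360],(800,600),interpolation=cv2.INTER_CUBIC)[:,:,::-1])
E
```

```text
t: 12.2
eef_pos: [0.5143, -0.0331, 0.3299]
ee_rot: [3.123, -0.595, -0.04]
force: [0.6, -0.1, -1.3]
width: 0.0199
gripper_force: 60.0
[  9.8426 -32.1676 113.8485] [ 0.6462 -0.1374 -1.2975]
```

View pics/w7.png

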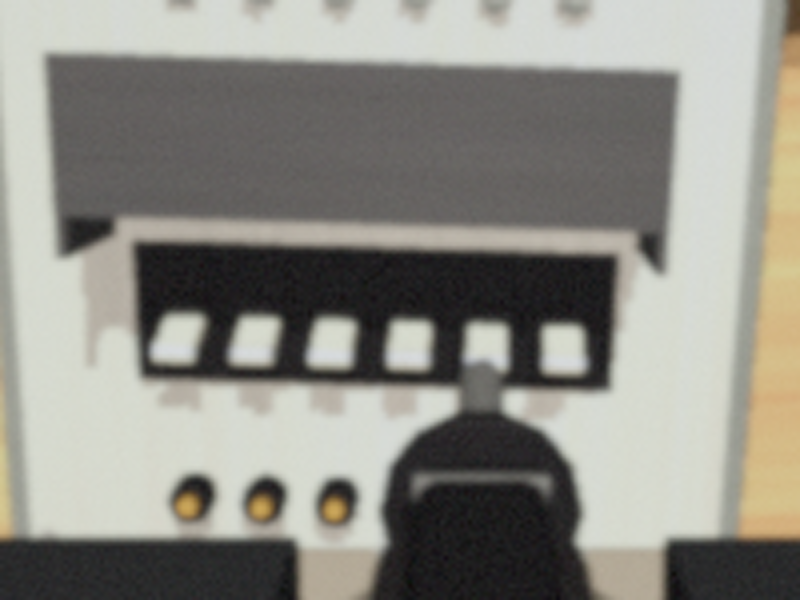

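All six levers now lean the same way, at rows 340–355, with the third at (332,345) in line with the rest. Next: back to the rack.

```bash

python3 - <<'E'
from fit import *
s=get_state();Rt=R.from_euler("xyz",s["ee_rot"]); z=Rt.apply([0,0,1])
ax=np.cross(z,[0,0,-1]); a=np.arctan2(np.linalg.norm(ax),-z[2]); r1=R.from_rotvec(ax/np.linalg.norm(ax)*a)
G=R.from_euler("xyz",[np.pi,0,-.5625]); r2=G*(r1*Rt).inv()
print(np.degrees(r1.as_rotvec()),np.degrees(r2.as_rotvec()),(np.array([.4877,.265,.33])-s["eef_pos"])/.03)
E
```

```text
[ 2.5257 33.9857  0.    ] [ -0.       0.     -29.6354] [-0.8892  9.9262  0.0102]
```

```bash

python3 -m handwheel '[{"delta_pos":[-0.1,0,0.1],"dr":[0.505,6.8,0]},{"delta_pos":[-0.2,0,0],"dr":[0.505,6.8,0]},{"delta_pos":[-0.2,0,0],"dr":[0.505,6.8,0]},{"delta_pos":[-0.2,0.4,0],"dr":[0.505,6.8,0]},{"delta_pos":[-0.19,0.8,0],"dr":[0.505,6.8,0]},{"delta_pos":[0,0.8,0],"dr":[0,0,-5.9]},{"delta_pos":[0,0.9,0],"dr":[0,0,-5.9]},{"delta_pos":[0,0.9,0],"dr":[0,0,-5.9]},{"delta_pos":[0,0.9,0],"dr":[0,0,-5.9]},{"delta_pos":[0,0.9,0],"dr":[0,0,-6]}]'
python3 -m handwheel '[{"delta_pos":[0,0.9,0],"dr":[0,0,0]},{"delta_pos":[0,0.9,0],"dr":[0,0,0]},{"delta_pos":[0,0.9,0],"dr":[0,0,0]},{"delta_pos":[0,0.7,0],"dr":[0,0,0]},{"delta_pos":[0,0.4,0],"dr":[0,0,0]},{"delta_pos":[0,0,0],"dr":[0,0,0]},{"delta_pos":[0,0,0],"dr":[0,0,0]},{"delta_pos":[0,0,0],"dr":[0,0,0]}]'
python3 - <<'E'
from fit import *
s=get_state();Rt=R.from_euler("xyz",s["ee_rot"]);G=R.from_euler("xyz",[np.pi,0,-.5625])
print(np.degrees((G*Rt.inv()).as_rotvec()),(np.array([.4877,.265,s["eef_pos"][2]])-s["eef_pos"])/.03,s["eef_pos"])
im=grab_frame("wrist"); cv2.imwrite("pics/w8.png",cv2.resize(im[130:280,180:380],(800,600),interpolation=cv2.INTER_CUBIC)[:,:,::-1])
c=cal("wrist");print("tip px",(proj("wrist",tip(),c)-[180,130])*4,"flange",(proj("wrist",s["eef_pos"]+.061*Rt.apply([0,0,1]),c)-[180,130])*4)
E
```

```text
t: 13.25
eef_pos: [0.4877, 0.1368, 0.3322]
ee_rot: [3.14, -0.0, -0.565]
force: [0.5, -0.7, -1.0]
width: 0.02
gripper_force: 60.0
t: 14.05
eef_pos: [0.4877, 0.2486, 0.3329]
ee_rot: [-3.141, -0.0, -0.562]
force: [-0.3, -0.3, -0.4]
width: 0.0197
gripper_force: 60.0
[-0.0096  0.0115 -0.0297] [-0.0007  0.5476  0.    ] [0.4877 0.2486 0.3329]
tip px [399.9752 295.3495] flange [399.4465 425.7271]
```

View pics/w8.png

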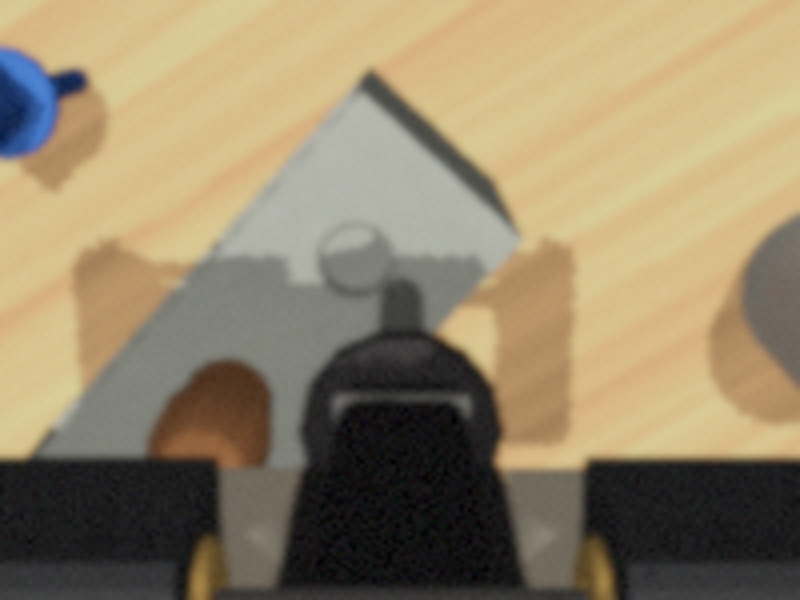

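The stylus is still straight in the jaws, with its tip at (402,283) as predicted, and its own hole is at (356,258). I've now viewed 11 pictures, one over the limit of 10, so the rest goes by numbers only.

```bash

python3 - <<'E'
from fit import *
h=atz("wrist",(180+356/4-.4,130+258/4-.4),.108); print(h, get_state()["eef_pos"])
im=grab_frame("wrist")
E
```

```text
[0.4893 0.2636 0.108 ] [0.4878 0.2485 0.333 ]
```

```bash

python3 -m handwheel '[{"delta_pos":[0.02,0.53,0],"dr":[0,0,0]},{"delta_pos":[0,0,0],"dr":[0,0,0]},{"delta_pos":[0,0,-0.8],"dr":[0,0,0]},{"delta_pos":[0,0,-0.8],"dr":[0,0,0]},{"delta_pos":[0,0,-0.6],"dr":[0,0,0]},{"delta_pos":[0,0,-0.5],"dr":[0,0,0]},{"delta_pos":[0,0,0],"dr":[0,0,0]},{"delta_pos":[0,0,0],"dr":[0,0,0]}]'

```

```text
t: 14.95
eef_pos: [0.4886, 0.2653, 0.2523]
ee_rot: [-3.141, -0.0, -0.561]
force: [-0.2, 0.1, 0.4]
width: 0.0199
gripper_force: 60.0
```

```bash

python3 -m handwheel '[{"delta_pos":[0,0,-0.4],"dr":[0,0,0]},{"delta_pos":[0,0,-0.5],"dr":[0,0,0]},{"delta_pos":[0,0,-0.5],"dr":[0,0,0]},{"delta_pos":[0,0,-0.5],"dr":[0,0,0]},{"delta_pos":[0,0,-0.4],"dr":[0,0,0]},{"delta_pos":[0,0,-0.2],"dr":[0,0,0]},{"delta_pos":[0,0,0],"dr":[0,0,0]},{"delta_pos":[0,0,0],"dr":[0,0,0]}]'
python3 -m handwheel '[{"delta_pos":[0,0,-0.06],"dr":[0,0,0]},{"delta_pos":[0,0,-0.06],"dr":[0,0,0]},{"delta_pos":[0,0,0],"dr":[0,0,0]},{"delta_pos":[0,0,0],"dr":[0,0,0]}]'
```

```text
t: 15.75
eef_pos: [0.4887, 0.2654, 0.1774]
ee_rot: [-3.141, -0.0, -0.561]
force: [1.2, -0.1, -1.7]
width: 0.0199
gripper_force: 60.0
t: 16.15
eef_pos: [0.4884, 0.2652, 0.1734]
ee_rot: [-3.141, -0.0, -0.561]
force: [0.1, 0.1, -0.7]
width: 0.0197
gripper_force: 60.0
```

```bash

python3 -m handwheel '[{"delta_pos":[0,0,-0.04],"dr":[0,0,0]},{"delta_pos":[0,0,-0.04],"dr":[0,0,0]},{"delta_pos":[0,0,0],"dr":[0,0,0]},{"delta_pos":[0,0,0],"dr":[0,0,0]}]'
python3 -m handwheel '[{"delta_pos":[0,0,-0.04],"dr":[0,0,0]},{"delta_pos":[0,0,-0.03],"dr":[0,0,0]},{"delta_pos":[0,0,0],"dr":[0,0,0]},{"delta_pos":[0,0,0],"dr":[0,0,0]}]'
```

```text
t: 16.55
eef_pos: [0.4883, 0.2652, 0.1708]
ee_rot: [-3.141, -0.0, -0.561]
force: [-0.4, -0.3, -1.1]
width: 0.0198
gripper_force: 60.0
t: 16.95
eef_pos: [0.4883, 0.2652, 0.1687]
ee_rot: [-3.141, -0.0, -0.561]
force: [-0.4, -0.1, -0.5]
width: 0.0199
gripper_force: 60.0
```

```bash

python3 -m handwheel '[{"delta_pos":[0,0,-0.03],"dr":[0,0,0]},{"delta_pos":[0,0,0],"dr":[0,0,0]},{"delta_pos":[0,0,0],"dr":[0,0,0]}]'
python3 -m handwheel '[{"delta_pos":[0,0,-0.03],"dr":[0,0,0]},{"delta_pos":[0,0,0],"dr":[0,0,0]},{"delta_pos":[0,0,0],"dr":[0,0,0]}]'
```

```text
t: 17.25
eef_pos: [0.4884, 0.2653, 0.1684]
ee_rot: [-3.141, -0.0, -0.561]
force: [-2.5, -1.3, 6.0]
width: 0.0198
gripper_force: 60.0
t: 17.55
eef_pos: [0.4884, 0.2652, 0.1684]
ee_rot: [-3.14, -0.001, -0.561]
force: [-5.0, -1.2, 12.1]
width: 0.0198
gripper_force: 60.0
```

The flange is down: the force rises while z stays put. Releasing.

```bash

python3 -m handwheel '[{"delta_pos":[0,0,0],"dr":[0,0,0]},{"delta_pos":[0,0,0],"dr":[0,0,0]},{"delta_pos":[0,0,0],"dr":[0,0,0]},{"delta_pos":[0,0,0],"dr":[0,0,0]},{"delta_pos":[0,0,0],"dr":[0,0,0]},{"delta_pos":[0,0,0],"dr":[0,0,0]},{"delta_pos":[0,0,0],"dr":[0,0,0]},{"delta_pos":[0,0,0],"dr":[0,0,0]}]' -1
python3 -m handwheel '[{"delta_pos":[0,0,0.4],"dr":[0,0,0]},{"delta_pos":[0,0,0.8],"dr":[0,0,0]},{"delta_pos":[0,0,0.8],"dr":[0,0,0]},{"delta_pos":[0,0,0.8],"dr":[0,0,0]},{"delta_pos":[0,0,0.8],"dr":[0,0,0]},{"delta_pos":[-0.5,0.3,0.8],"dr":[0,0,0]},{"delta_pos":[-0.7,0.4,0.4],"dr":[0,0,0]},{"delta_pos":[-0.7,0.4,0],"dr":[0,0,0]},{"delta_pos":[0,0,0],"dr":[0,0,0]},{"delta_pos":[0,0,0],"dr":[0,0,0]}]'
python3 - <<'E'
from fit import *
for n,z in(("wrist",0),("top",0),("scene",0)):
    grab_frame(n)
    for k in("stylus","stylus_handle"):
        print(n,k,[(np.round(m["location"],1).tolist(),round(m["conf"],2)) for m in mark_of(n,k)],"expect",proj(n,(.4883,.264,.108)),proj(n,(.4883,.264,.159)))
s=get_state();print(s["eef_pos"],s["force"],s["width"])
E
```

```text
t: 18.35
eef_pos: [0.4883, 0.2652, 0.1669]
ee_rot: [-3.141, -0.0, -0.561]
force: [-0.8, 0.1, -0.6]
width: 0.0782
gripper_force: 0.0
t: 19.35
eef_pos: [0.4311, 0.2984, 0.312]
ee_rot: [-3.14, -0.0, -0.56]
force: [0.8, 0.3, 0.5]
width: 0.0878
gripper_force: 0.0
wrist stylus [([180.5, 89.3], 0.9), ([278.6, 129.3], 0.64)] expect [278.7774 130.8807] [278.4975 132.0791]
wrist stylus_handle [([162.4, 81.8], 0.85), ([277.9, 134.6], 0.81)] expect [278.6418 131.0126] [278.3596 132.2378]
top stylus [([179.8, 209.0], 0.7)] expect [180.2783 208.5865] [174.7647 206.7021]
top stylus_handle [([175.1, 209.8], 0.82), ([328.6, 137.6], 0.68), ([148.4, 166.1], 0.64)] expect [180.2783 208.5865] [174.7647 206.7021]
scene stylus [([398.7, 218.6], 0.91), ([367.2, 198.7], 0.69), ([383.8, 192.8], 0.51)] expect [369.2277 200.3737] [371.4744 186.7646]
scene stylus_handle [([404.9, 207.4], 0.94), ([375.8, 184.3], 0.83)] expect [369.2277 200.3737] [371.4744 186.7646]
[0.4316 0.298  0.3108] [ 0.1877  0.44   -0.2226] 0.08760798273607474
```

The stylus is seated upright in its own hole, and the gripper is open and clear of everything.

```bash
python3 -c "
from station import *
print(job_done())"
```

```text
the job is handed in; nothing more can be done
None
```

The raised lever, third from the left, is pulled over to lean towards the robot like the other five, and the stylus is back upright in its own hole. I let go only with its flange down on the rack and handed the job in at about 20 s; I viewed 11 pictures, one over the limit of 10.

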